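# Draw out the tortilla press handle until it locks

## Robot

A 6-joint arm with a two-finger parallel gripper is mounted at the origin on the work surface. World frame = base frame: x ahead of the robot, y to its left, z up, the work surface at z = 0. Lengths are in m, angles in rad, forces in N, time in s.
With the tool pointing down it reaches from about 0.225 to 0.725 m from the base axis. Payload 3.1 kg.
Tool frame: the origin (TCP) lies at the very end of the fingers, on their centre line; the grasp point (between the pads) lies 19 mm behind it; z points along the fingers, y is the line along which they close (so a half turn about z gives the same grasp; the last joint's range is limited). The gripper opens to 85 mm and grips with 20 to 120 N. Pads are 22 mm wide; open, the fingers measure 114 mm over their backs; the gripper's body (76 mm by 85 mm) begins 54 mm behind the grasp point. The pads swing forward as they close: fully open they stand 13 mm farther back than shut.
Start: joints at [1.124, 0.048, 0.099, 1.622, 0, 1.443], TCP at [0.165, 0.499, 0.231] pointing down, gripper open.
Joint ranges: [-2.91, 2.91], [-0.99, 1.94], [-1.21, 1.42], [-2.12, 2.29], [-1.49, 1.47], [-3.14, 3.14]. Speed limits (rad/s): [2.79, 2.79, 3.14, 3.14, 3.14, 3.14].

## Interface

Orientations are given as a 3x3 rotation matrix whose columns are the frame's x, y, z axes.
In Python, from station import robot gives the robot as it stands. Calls block until the motion is done:
- robot.move_pose(position, orientation): joint-space move of the TCP to a pose.
- robot.move_l(position, feed=0.15, orientation=None): straight line of the TCP; orientation=None keeps the orientation; feed is the mean speed in m/s.
- robot.move_j(angles): joint-space move.
- robot.move_gripper(opening, grasp_force=None): finger opening in m; grasp_force is the grip in N (None keeps the last); returns when the fingers have stopped.
- robot.dwell(seconds).
- robot.ik(position, orientation): joint angles nearest the present ones, or None.
- robot.capture(name): name is "scene" or "top"; returns the picture (400x640x3 uint8, blue, green, red); there is no depth.
- robot.camera_info(name): a dict with "fov_y" (degrees; the focal length in pixels is half the picture's height over the tangent of half this angle, whatever the lens; pixels are square), "cx", "cy" (the principal point, pixels), "k1" (the pictures are not rectified: a ray, as slopes to the right and down, at radius r is drawn at 1 + k1 r^2 times it, then the intrinsics apply), "position" and "attitude" of the camera in the world. Camera axes: x right, y up, looking along -z (the intrinsics and any distortion apply to the point x, -y, -z); pixel columns grow to the right and rows downward; lengths in m; the calibration is good to about 2 mm. A picture is of the moment at which its call begins. camera_info takes no time and is no camera call.
A pose or a line that the arm cannot do raises robot.MotionError and nothing moves.
- robot.finish_job(): hands the job in; it is judged then, once.
Trained networks look in the newest picture that a camera, given by its name, has taken for a name from the list of things; names that differ only in an ending like _2 or _b are one class to them, and where a whole thing is asked for, a point or a joint stands for the part that bears it (a point fixed in the world has none). Each returns a list of dicts, best first, with "confidence" (0 to 1); they miss things now and then, are a little off and sometimes report something else, mostly with a low value. They report only what shows in the picture. A call takes as long as a camera call.
- robot.spot_in(camera, thing): "position" ([column, row] in pixels, amid what is visible of it).
- robot.place_of(camera, thing): "position" ([column, row] in pixels: a listed point, or the origin of a listed thing).
Readings, each from a call of its own:
- robot.read_clock(): time.
- robot.read_joint_pos(): joint angles.
- robot.read_joint_vel(): joint speeds.
- robot.read_joint_efforts(): joint torques, N m.
- robot.read_position(): TCP position.
- robot.read_orientation(): TCP orientation.
- robot.read_wrist_force(): force on the tool from outside, world axes, zero at the start.
- robot.read_moment(): the same for the moment, N m.
- robot.read_width(): finger opening in m.
- robot.read_grip_force(): force on a finger pad.
Only numpy, scipy, OpenCV 4.12 (cv2) and the standard library are available. Lean on these libraries where they do the work, as an engineer would, in place of code of your own. Each camera call takes 0.05 s, during which the arm holds its last target. There are 200 camera calls.

## Task

Get the big round tortilla press ready for use: draw its telescoping handle out until the brass lock button springs up through the hole in the tube, then let go. Leave the handle of the small square press where it is.

Things in the scene. Friction and masses are not known exactly. Their poses are not given: they have to be found in the camera images.
- handle (a joint): how far the big round press's handle is drawn out (m): 0 pushed in, locks at 0.060, hard stop 0.062; starts at 0 to 0.035. Slides with 2 to 4 N, stays where left, cannot go back once locked. The press: iron discs 200 mm across, fixed; a level square tube 26 mm wide lies across its top, axis 90 mm up, mouth 115 mm from the press centre, pointing roughly at the robot.
- lock_button (a joint): how far the big press's sprung brass button (10 mm across) has come up (m): 0 while the tube holds it down inside, out of sight; 0.008 once it has sprung out of the 14 mm hole in the tube's top, 20 mm behind the mouth, 5 mm proud. It springs out by itself when the handle reaches 0.058 to 0.062.
- handle_grip (a point): middle of the big round press's wooden grip, on its axis, 90 mm above the table: level round bar 30 mm across, 92 mm long (38 mm towards the press, 54 mm away from it, flared to 36 mm over the last 26 mm). x points along it into the tube, so drawing out is towards -x; z up. It overhangs free air, nothing below over 50 mm tall: pinch it crosswise from above.
- small_grip (a point): middle of the like grip of the small square press (iron plates 140 mm square, the same tube, bar and grip at the same height); same axes. To be left alone. The two presses stand side by side in either order, centres 0.30 m or more apart.

How it is judged:
By the outcome, as a careful person would: the job done as asked, in the order asked, and still so for the second after the job is handed in, with the robot touching nothing.
It also fails if it takes over 29 s, if anything falls off the work surface, if the arm or the gripper's body presses on something with over 40 N, if the wrist force passes 120 N, or if a joint passes its speed limit or range.

## Working session

There is one attempt and no reset: what is moved stays moved. The work goes in short steps, each a Python script; the robot and the scene stay as the last script left them, time stands still between calls to the robot, and variables do not carry over. Pictures are saved under pics/ and viewed, at most 10 in all, crops included, and the job is handed in when it is done.

```bash
mkdir -p pics; ls
python3 - <<'E'
from station import robot
import cv2,numpy as np
for c in("scene","top"):
    im=robot.capture(c); cv2.imwrite(f"pics/{c}0.png",im)
    print(c,robot.camera_info(c))
    for t in("handle_grip","small_grip"):
        for f in(robot.place_of,robot.spot_in):
            print(t,f.__name__,[(np.round(d["position"],1).tolist(),round(d["confidence"],2)) for d in f(c,t)])
print(robot.read_clock())
E
```

```text
pics
scene {'fov_y': 57.94235282316428, 'cx': 318.94245153952636, 'cy': 196.45068291825314, 'k1': -0.07468286263707186, 'position': array([ 1.00150968, -0.24309762,  0.57930149]), 'attitude': array([[ 0.47676586, -0.587735  ,  0.65365273],
       [ 0.87899052,  0.32583574, -0.34814756],
       [-0.00836491,  0.74053943,  0.67196085]])}
handle_grip call [([412.8, 157.3], 0.92)]
handle_grip call [([414.1, 157.1], 0.84)]
small_grip call [([189.9, 230.9], 0.71)]
small_grip call [([189.2, 227.3], 0.78)]
top {'fov_y': 43.261825273101536, 'cx': 323.97435224977943, 'cy': 208.49050417591022, 'k1': -0.1269775515623409, 'position': array([ 0.37052368, -0.02699144,  1.28588657]), 'attitude': array([[ 0.01795478,  0.983171  , -0.1818032 ],
       [-0.9998    ,  0.01925669,  0.00539835],
       [ 0.00880843,  0.18166991,  0.98332012]])}
handle_grip call [([195.5, 244.1], 0.74)]
handle_grip call [([196.9, 238.5], 0.58)]
small_grip call []
small_grip call [([413.0, 248.6], 0.6)]
0.5
```

View pics/scene0.png

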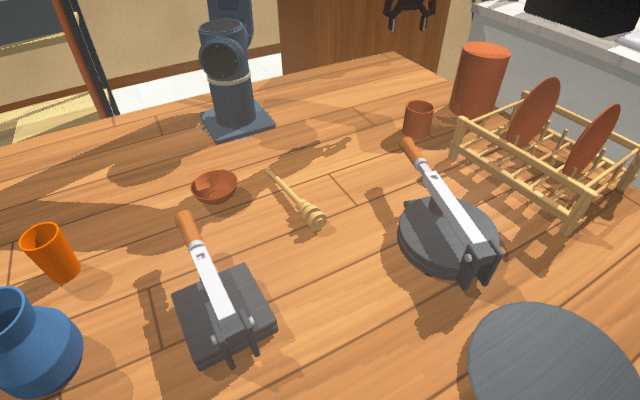

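View pics/top0.png

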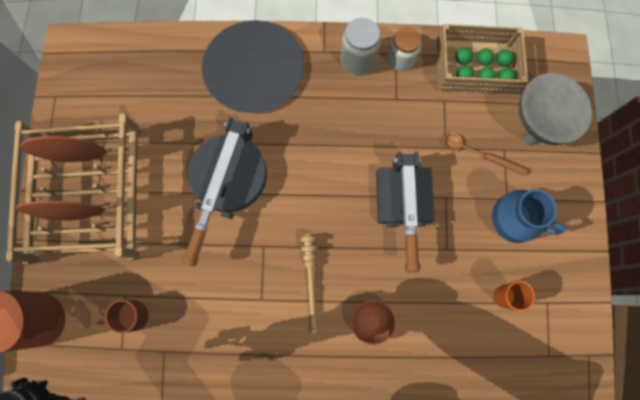

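The top view shows the round press at about (228,172), with its tube running down-left to a wooden grip near (195,245). The small square press is at (405,195), with its grip at (412,250). In the scene view the big grip is near (412,155). Next I'll triangulate the grip and get the axis.

```bash
cat > h.py <<'E'
from station import robot
import cv2,numpy as np
def K(c):
    i=robot.camera_info(c); f=200/np.tan(np.radians(i["fov_y"]/2))
    return i,np.array([[f,0,i["cx"]],[0,f,i["cy"]],[0,0,1.]]),np.array([i["k1"],0,0,0,0])
def ray(c,p):
    i,k,d=K(c); u=cv2.undistortPoints(np.array([[p]],float),k,d)[0,0]
    v=i["attitude"]@np.array([u[0],-u[1],-1]); return i["position"],v/np.linalg.norm(v)
def tri(ps):
    A=np.zeros((3,3));b=np.zeros(3)
    for c,p in ps:
        o,v=ray(c,p);P=np.eye(3)-np.outer(v,v);A+=P;b+=P@o
    X=np.linalg.solve(A,b)
    return X,[float(np.linalg.norm(np.cross(ray(c,p)[1],X-ray(c,p)[0]))) for c,p in ps]
def onz(c,p,z):
    o,v=ray(c,p); return o+v*(z-o[2])/v[2]
def proj(c,X):
    i,k,d=K(c); q=(np.atleast_2d(X)-i["position"])@i["attitude"]; q=q*[1,-1,-1]
    return cv2.projectPoints(q,np.zeros(3),np.zeros(3),k,d)[0][:,0]
E
python3 - <<'E'
from h import *
print("grip",tri([("scene",[412.8,157.3]),("top",[195.5,244.1])]))
print("spot",tri([("scene",[414.1,157.1]),("top",[196.9,238.5])]))
im={c:cv2.imread(f"pics/{c}0.png") for c in("scene","top")}
# wood mask & tube centreline
def big(c,x0,y0,x1,y1): return cv2.resize(im[c][y0:y1,x0:x1],None,fx=5,fy=5,interpolation=cv2.INTER_CUBIC)
a=big("top",170,110,260,220+50); b=big("scene",390,130,460,250)
h=max(a.shape[0],b.shape[0])
cv2.imwrite("pics/crop.png",np.hstack([cv2.copyMakeBorder(z,0,h-z.shape[0],0,0,0) for z in(a,b)])[:800,:800]); print(a.shape,b.shape)
cv2.imwrite("pics/crop.png",cv2.resize(cv2.imread("pics/crop.png"),None,fx=.75,fy=.75))
E
```

```text
grip (array([0.50008699, 0.27569244, 0.07759119]), [0.00013972571871958346, 0.00013972571871947683])
spot (array([0.51179951, 0.2693652 , 0.08808699]), [0.0014267919031667163, 0.0014267919031668611])
(800, 450, 3) (600, 350, 3)
```

View pics/crop.png

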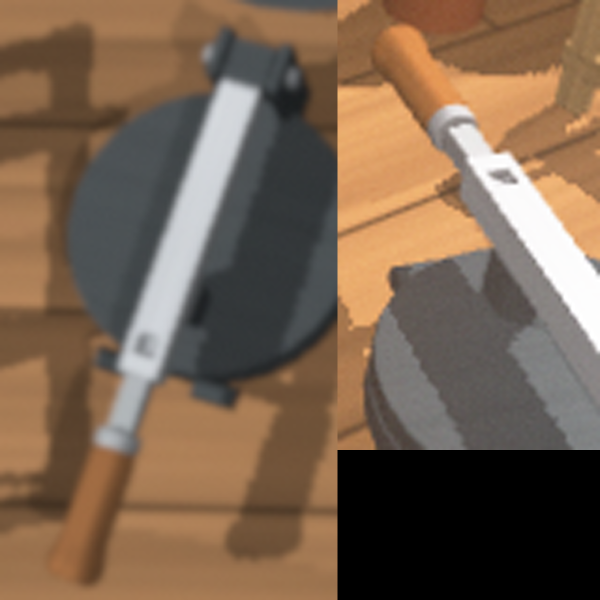

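The crop shows the hole, tube mouth, collar and both grip ends clearly in both views. The hole is dark, so the handle isn't locked. I'll triangulate these points.

Run:
```python
from h import *
T=lambda u,v:[170+u/3.75,110+v/3.75]; S=lambda u,v:[390+(u-337.5)/3.75,130+v/3.75]
P={"hole":(T(145,345),S(503,176)),"mouthtop":(T(138,374),S(494,160)),"gstart":(T(114,450),S(457,108)),"gend":(T(75,570),S(393,45))}
z={"hole":.103,"mouthtop":.103,"gstart":.098,"gend":.098}
for n,(t,s) in P.items():
    X,e=tri([("top",t),("scene",s)]); print(n,X.round(4),np.round(e,4),onz("top",t,z[n]).round(4),onz("scene",s,z[n]).round(4))
print("tube far top",onz("top",T(240,85),.103))
# square press grip on plane
print("small",tri([("scene",[189.9,230.9]),("top",[412,247])]))
print("disc centre", onz("top",[228,172],.06))
```

```text
hole [0.6003 0.2446 0.1016] [0.0006 0.0006] [0.5997 0.2437 0.103 ] [0.6017 0.2438 0.103 ]
mouthtop [0.5834 0.2506 0.0985] [0.003 0.003] [0.5807 0.2471 0.103 ] [0.5883 0.2491 0.103 ]
gstart [0.5343 0.2639 0.0988] [0.0038 0.0038] [0.5321 0.2609 0.098 ] [0.5348 0.2688 0.098 ]
gend [0.4559 0.2835 0.092 ] [0.0006 0.0006] [0.4551 0.2814 0.098 ] [0.4627 0.2777 0.098 ]
tube far top [0.77507258 0.19186675 0.103     ]
small (array([ 0.50126304, -0.24390124,  0.09793551]), [0.0004531506891160018, 0.00045315068911599006])
disc centre [0.68574399 0.20925187 0.06      ]
```

Run:
```python
from h import *
print("cyl top-ish",onz("top",[10,322],.2),onz("scene",[485,52],.2),onz("scene",[478,105],0), onz("top",[122,316],.08))
a=np.radians(-15.5); d=np.array([np.cos(a),np.sin(a),0]); n=np.array([-d[1],d[0],0]); z=np.array([0,0,-1.])
q0=robot.read_joint_pos()
for s in(1,-1):
    R=np.c_[-s*d,s*n,z]; print(s,np.linalg.det(R))
    for p in([.501,.2712,.24],[.501,.2712,.067],[.501-.065*d[0],.2712-.065*d[1],.067]): print(np.round(robot.ik(p,R),2))
# overlay check
X=np.array([.501,.2712,.09]); pts=[X+d*t for t in(-.054,0,.038)]
for c in("top","scene"): print(c,proj(c,pts).round(1).tolist())
```

```text
cyl top-ish [0.30072062 0.66117225 0.2       ] [0.31619295 0.67616865 0.2       ] [0.29441604 0.7462437  0.        ] [0.32222206 0.44530835 0.08      ]
1 0.9999999999999999
[0.38 0.17 0.25 1.65 0.   0.65]
[ 0.38  0.19 -0.07  1.31  0.    0.65]
[ 0.45  0.08 -0.2   1.3   0.    0.72]
-1 0.9999999999999999
[ 0.38  0.17  0.25  1.65  0.   -2.49]
[ 0.38  0.19 -0.07  1.31  0.   -2.49]
[ 0.45  0.08 -0.2   1.3   0.   -2.42]
top [[189.0, 264.8], [196.2, 243.2], [201.2, 228.2]]
scene [[403.3, 141.1], [412.5, 153.7], [419.4, 163.3]]
```

The cylinder, at radius 0.73 m, is clear of the path, and the projected grip ends match both pictures. I'll approach and grasp.

Run:
```python
from h import *
a=np.radians(-15.5); d=np.array([np.cos(a),np.sin(a),0]); n=np.array([-d[1],d[0],0]); R=np.c_[-d,n,[0,0,-1.]]
robot.move_gripper(.085)
robot.move_pose([.501,.2712,.2],R)
robot.move_l([.501,.2712,.067],feed=.12)
print(robot.read_wrist_force().round(1),robot.read_clock())
robot.move_gripper(.0,grasp_force=45)
print(robot.read_width(),robot.read_grip_force(),robot.read_wrist_force().round(1),robot.read_position(),robot.read_clock())
for c in("top","scene"): cv2.imwrite(f"pics/{c}1.png",robot.capture(c))
im=cv2.imread("pics/scene1.png")[90:250,340:500]; cv2.imwrite("pics/c1.png",cv2.resize(im,None,fx=3.5,fy=3.5))
```

```text
[0.2 0.8 0.2] 3.4833
0.028744670494954303 44.3864580988884 [0.9 4.8 0.8] [0.50175394 0.27302342 0.06785436] 4.0333
```

View pics/c1.png

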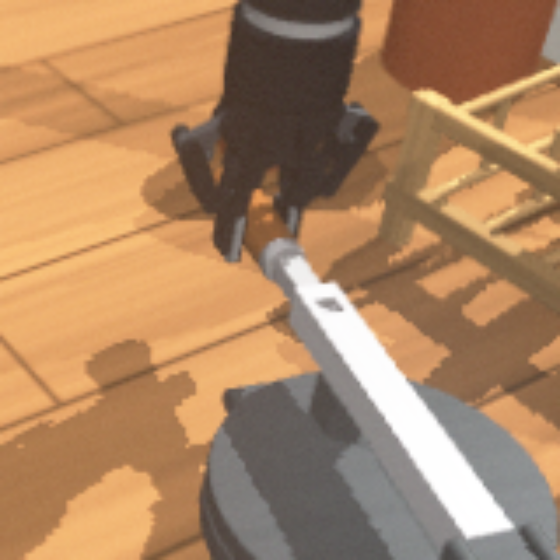

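The fingers straddle the wooden grip, at about (258,225) in the crop, at a width of 28.7 mm, and the hole is still empty. Now I'll pull in small steps while watching the force.

Run:
```python
from h import *
a=np.radians(-15.5); d=np.array([np.cos(a),np.sin(a),0])
p0=np.array([.501,.2725,.067]); s=0
for i in range(40):
    s+=.008 if s<.02 else .004
    robot.move_l(p0-d*s,feed=.04)
    f=robot.read_wrist_force(); x=robot.read_position()
    print(round(s,3),f.round(1),round(float((p0-x)@d),4))
    if f@d>20 or s>.066: break
print(robot.read_width(),robot.read_clock())
im=robot.capture("scene"); cv2.imwrite("pics/scene2.png",im)
t=robot.capture("top")
b=[cv2.resize(im[90:200,370:480],(400,400),interpolation=2),cv2.resize(t[180:280,160:260],(400,400),interpolation=2)]
cv2.imwrite("pics/c2.png",np.hstack(b))
for c in("scene","top"): print([(np.round(q["position"],1).tolist(),round(q["confidence"],2)) for q in robot.spot_in(c,"lock_button")])
```

```text
0.008 [2.2 2.1 1.5] 0.0076
0.016 [1.8 4.5 3.8] 0.0157
0.024 [2.8 4.5 5.3] 0.0239
0.028 [1.3 4.2 5.2] 0.0278
0.032 [11.1  2.4 -1.1] 0.0279
0.036 [18.9  0.6 -5.9] 0.0278
0.04 [ 27.4  -1.1 -10.3] 0.0279
0.028412350760856277 6.1917
[]
[]
```

View pics/c2.png

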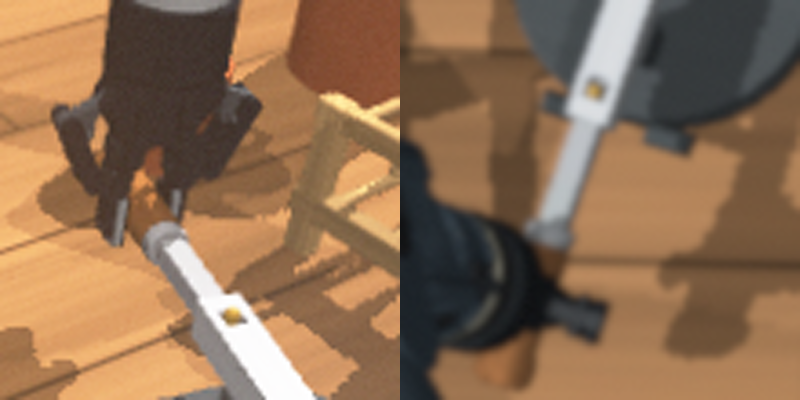

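A brass button now shows in the hole in both views, at (232,316) and (595,90) in the crop, and the handle came to a firm stop. I'll ease the tension, open the gripper, retreat and check.

Run:
```python
from h import *
a=np.radians(-15.5); d=np.array([np.cos(a),np.sin(a),0]); p0=np.array([.501,.2725,.067])
p=p0-d*.0285; robot.move_l(p,feed=.05); print(robot.read_wrist_force().round(1))
robot.move_gripper(.085); print(robot.read_width(),robot.read_wrist_force().round(1))
robot.move_l(p+[0,0,.17],feed=.15)
robot.move_pose([.25,.42,.25],robot.read_orientation())
print(robot.read_wrist_force().round(1),robot.read_clock())
im=robot.capture("scene"); t=robot.capture("top")
b=[cv2.resize(im[120:200,390:470],(400,400),interpolation=2),cv2.resize(t[180:280,160:260],(400,400),interpolation=2)]
cv2.imwrite("pics/c3.png",np.hstack(b))
for c in("scene","top"):
  for k in("lock_button","handle_grip","small_grip"): print(c,k,[(np.round(q["position"],1).tolist(),round(q["confidence"],2)) for q in robot.place_of(c,k)])
```

```text
[3.3 5.8 3.3]
0.08476175932130121 [1.  0.2 0.4]
[-0.4  0.5 -0.6] 9.6833Traceback (most recent call last):
  File "<stdin>", line 12, in <module>
ValueError: it knows: handle_grip, small_grip
```

View pics/c3.png

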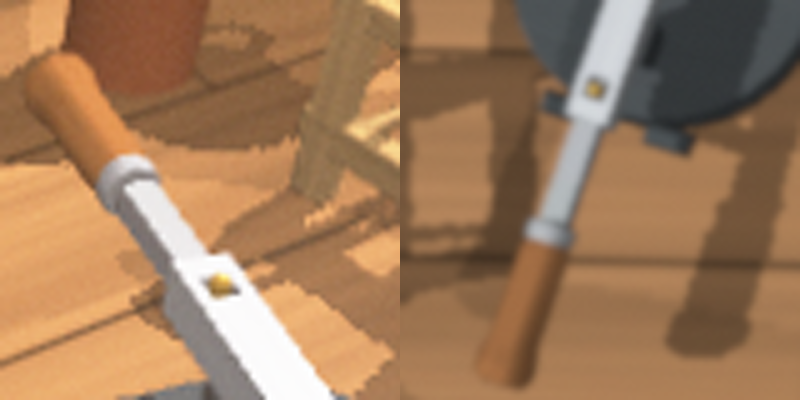

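Run:
```python
from h import *
pts=[]
for c,(x0,y0,x1,y1) in(("scene",(425,168,445,188)),("top",(200,194,218,212))):
    im=robot.capture(c); r=im[y0:y1,x0:x1]; r=cv2.resize(r,None,fx=8,fy=8,interpolation=cv2.INTER_CUBIC)
    h=cv2.cvtColor(r,cv2.COLOR_BGR2HSV); m=(h[...,0]>12)&(h[...,0]<35)&(h[...,1]>110)&(h[...,2]>90)
    v,u=np.nonzero(m); p=[x0+(u.mean()+.5)/8-.5,y0+(v.mean()+.5)/8-.5]; pts.append((c,p)); print(c,np.round(p,2),"size px",np.ptp(u)/8,np.ptp(v)/8)
X,e=tri(pts); print(X.round(4),np.round(e,4))
# tube-top reference: old hole
print("hole",proj("scene",[.5997,.2440,.103]),proj("top",[.5997,.2440,.103]))
for zz in(.095,.103,.108): print(zz,[onz(c,p,zz).round(4)[:2].tolist() for c,p in pts])
for c in("scene","top"):
  for k in("handle_grip","small_grip"): print(c,k,[(np.round(q["position"],1).tolist(),round(q["confidence"],2)) for q in robot.place_of(c,k)])
print(robot.read_clock())
```

```text
scene [439.1  172.53] size px 19.875 19.875
top [208.6  206.79] size px 17.875 10.5
[0.594  0.2506 0.1053] [0.0098 0.0098]
hole [[433.55201167 176.36934524]] [[208.56341743 201.97859038]]
0.095 [[0.5887, 0.2718], [0.5894, 0.245]]
0.103 [[0.5956, 0.2633], [0.588, 0.2432]]
0.108 [[0.5998, 0.258], [0.587, 0.2421]]
scene handle_grip [([406.6, 148.8], 0.69)]
scene small_grip [([189.9, 230.0], 0.61)]
top handle_grip [([191.8, 255.9], 0.65)]
top small_grip [([410.0, 250.8], 0.56)]
10.0833
```

The colour mask picked up the wooden table, so I'll compare the before and after pictures of the hole by eye.

Run:
```python
from h import *
r=lambda im,x,y,w:cv2.resize(im[y:y+w,x:x+w],(290,290),interpolation=cv2.INTER_NEAREST)
im=[(cv2.imread("pics/scene0.png"),cv2.imread("pics/top0.png")),(robot.capture("scene"),robot.capture("top"))]
cv2.imwrite("pics/c4.png",np.vstack([np.hstack([r(s,424,166,20),r(t,200,193,18)]) for s,t in im]))
```

```text
(no output)
```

View pics/c4.png

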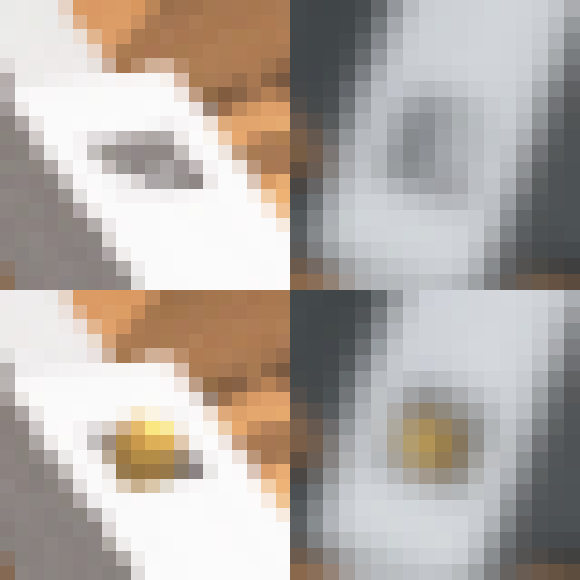

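The brass button fills the hole and covers its far edge, rising above where the hole's rim was (row 132 to about 420-290=130, with a lit top). So it stands proud and the handle is locked. The small grip is unmoved, within detector noise, and the arm is clear of everything.

```bash
python3 -c "
from station import robot
print(robot.finish_job())"
```

```text
the job is handed in; nothing more can be done
None
```

The big press's handle is drawn out to its stop with the brass button sprung up through the hole; I let go, left the small press alone, and handed the job in at about 10 s of the 29 s allowed.

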